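# Load, cover and start a touch mixer

### The arm

A 7-joint arm with a two-finger parallel gripper is mounted at the origin on the work surface. World frame = base frame: x ahead of the robot, y to its left, z up, the work surface at z = 0. Lengths are in m, angles in degrees, forces in N, time in s.
With the tool pointing down it reaches from about 0.4 to 0.85 m from the base axis. Payload 4.4 kg.
Tool frame: the origin (TCP) lies between the finger pads, 19 mm behind the fingertips; this is the grasp point; x points along the fingers, z is the direction in which the jaws open and shut, and the axes are right-handed (so a half turn about x gives the same grasp; the last joint's range is limited). The gripper opens to 94 mm and grips with 3 to 60 N. Pads are 16 mm wide; open, the fingers measure 119 mm over their backs; the gripper's body (75 mm by 177 mm) begins 78 mm behind the grasp point.
Start: joints at [59.943, 36.005, 2.206, 86.941, -1.547, 57.084, -1.146], TCP at [0.288, -0.583, 0.224] pointing down, gripper open.
Joint ranges: [-175.42, 175.42], [-21.48, 121.26], [-71.46, 75.88], [10.55, 141.38], [-63.04, 243.04], [13.31, 113.54], [-168.57, 168.57]. Speed limits (degrees/s): [147.25, 147.25, 180, 180, 180, 180, 180].

### API

Orientations are given as [roll, pitch, yaw] about the fixed x, y, z axes, in that order (R = Rz(yaw) Ry(pitch) Rx(roll)).
In Python, from bench import ctrl gives the robot as it stands.
- The arm moves only by the shell command python3 -m inch 'ROWS' [FORCE]. ROWS is JSON, a list that holds one entry, the list of rows, each a list of 7 numbers: the shift along the tool's x, y, z in cm, then the turn, a rotation vector about the tool's x, y, z in degrees, then the closure, from 0 (fully open) to 1 (shut). A call has 1 to 20 rows; each row is the pose to reach, as a shift and turn from the pose commanded when the call began, along the tool's axes at that moment; what a row does not reach only later rows make up. A row lasts 1/10 s, in which the tool goes at most 50 mm and 8.59 degrees, less where a joint would pass 70% of its speed; a pose out of reach is approached as far as the arm can. A call with a gripper value outside its range is refused whole. The fingers move at their own pace and stop on an object; FORCE is the grip in N (left out, the last holds). Time passes only in rows, so rows that repeat a pose let the fingers close. It gives the time, the measured TCP pose, the force and the opening at its end, in the units of the state.
- ctrl.get_state(): the state, without advancing time (a new reading comes with each control period).
- ctrl.get_image(name): name is "side" or "top" or "wrist"; returns a dict with "color" (420x560x3 uint8, blue, green, red), "depth" (420x560 float32, m along the optical axis (not along the pixel's ray), 0 where there is no reading), "intrinsics" (3x3 intrinsics, pixels), "origin" and "orientation" of the camera in the world. Camera axes: x right, y down, z forward; pixel columns grow to the right and rows downward; lengths in m; the calibration is good to about 2 mm. A picture is of the moment at which its call begins.
- ctrl.sign_off(): hands the job in, once; it reports no verdict.
The state is a dict: "clock": time; "joints": joint angles; "qd": joint speeds; "joint_efforts": joint torques, N m; "tcp_pos": TCP position; "tcp_rot": TCP orientation; "contact_force": force on the tool from outside, world axes, zero at the start; "wrist_torque": the same for the moment, N m; "opening": opening from 0.0 (shut) to 1.0 (fully open).
Only numpy, scipy, OpenCV 4.12 (cv2) and the standard library are available. Lean on these libraries where they do the work, as an engineer would, in place of code of your own. Each camera call takes 0.05 s, during which the arm holds its last target. There are 200 camera calls.

### The job

Take the red-capped tube out of the small black rack and stand it fully down in the one empty place of the mixer's metal block. Then take the blue cover by its white knob, slide it over the pin in the middle of the block until it drops on flat, and press it down so that the sprung block sinks well towards its stop and the mixer would run. Finish while still holding the block down by the cover's knob, without letting go, and leave everything else on the bench where it stands.

Things in the scene. Friction and masses are not known exactly. Their poses are not given: they have to be found in the camera images.
- tube_red: Loose screw-cap tube to load, upright in the black rack; 60 long, 15 g. Whitish body of diameter 16 (lowest 12 conical, tip diameter 6); red cap of diameter 20 spanning z 44 to 60. Origin at the centre of its tip, z up. It starts with its tip 6 above the bench and about 1 of play in the hole.
- rack: Black tube rack, a fixed block 170 (x) by 46 (y) by 40 high, with three round holes of diameter 18, 34 deep, in a row along its x axis at x = -60, 0 and 60. Origin at the centre of its underside. The red tube may be in any of the three holes, blue-capped tubes in the other two.
- place (a point): The empty place in the metal block: centre of the hole's mouth on the block's top face, 94 above the bench with the block up. Hole of diameter 19, 40 deep, flat floor; a loaded tube's cap ends 20 above this point. x axis points to the pin, 36 away; z up. To both sides along y is free room for fingers.
- pin (a point): Centre of the top of the upright steel locating pin in the middle of the block; axes as place. Pin of diameter 11, its top 3 tapered to diameter 6. It stands 26 above the block's top face (120 above the bench with the block up), 6 above the caps of loaded tubes.
- mixer: The fixed mixer: white base 150 square and 40 high; on it, on springs, a metal block 124 square and 44 high (top face 94 above the bench) with four holes, each 36 from the central pin at 90 degree steps. Three hold red-capped tubes that are fast in the block, one is empty. Origin under its centre.
- cover: Blue hold-down cover, a loose upside-down round dish, rim down on the bench. Diameter 112, 36 high, inside 30 deep, about 220 g. Origin at the centre of the rim's underside, z up; any yaw will do. Hidden in its middle a socket of diameter 13 (flared at its mouth, 1 above the rim plane) fits the pin. Seated, the origin is 26 below the pin's top; before dropping on, 20 or more higher.
- cover_knob (a point): Centre of the top face of the cover's white knob, an upright cylinder of diameter 30 and height 30 on the middle of the cover's top; 66 above the cover's origin.
- head (a joint): How far the mixer's sprung block is pressed straight down, in m: 0 is up (also with tubes and cover lying on it), 0.008 is the lower stop. It needs about 5 N on the cover to start moving and about 12 N to reach the stop, and springs back up when released. The mixer runs beyond 0.005.
- tube_blue1: Blue-capped tube in the rack, same size as the red one, to be left. Origin at its tip.
- tube_blue2: Second blue-capped tube in the rack, to be left. Origin at its tip.
- timer: White bench timer, 60 by 75 by 18 high, lying loose between robot and mixer, to be left. Origin at the centre of its underside.
- jar1: Foil-covered jar, diameter 60, 85 high, beyond the mixer, loose, to be left. Origin under its centre.
- jar2: Amber jar with a metal lid, diameter 60, 85 high, beyond the mixer, loose, to be left. Origin under its centre.
Things that resemble listed ones, but are neither listed nor needed, are in the scene too. Leave any pink look-alike of the tube_red alone. Leave any turquoise look-alike of the cover alone.

How it is judged (in metres and radians):
On the way, in this order (a step that is already met when the one before it is completed fails the run):
1. the red-capped tube stands fully down in the empty place of the block, released (horizontal distance between tube_red and place below 0.006 m and z of tube_red in the frame of place below -0.036 m and angle between tube_red's own z axis and vertical below 0.12 rad and contact force between the fingers and tube_red below 0.1 N), for 0.2 s.
2. the cover has dropped over the pin and lies flat on the block (horizontal distance between cover and pin below 0.004 m and z of cover in the frame of pin below -0.0235 m and angle between cover's own z axis and vertical below 0.05 rad), for 0.2 s.
At the end, for the whole second after the job is handed in: Tube within 6 mm of the hole axis, 36 mm or more deep, upright within 7 deg; cover within 4 mm of the pin axis, flat on the block within 2.5 mm and 3 deg; fingers at the knob (TCP within 35 mm of its top) still bear on the cover with over 3 N and hold the block over 5 mm down, at rest (all of step 2 and horizontal distance between tube_red and place below 0.006 m and z of tube_red in the frame of place below -0.036 m and angle between tube_red's own z axis and vertical below 0.12 rad and value of joint head above 0.005 m and contact force between the fingers and cover above 3 N and distance between the grasp point and cover_knob below 0.035 m and velocity of joint head below 0.01 m/s); the arm keeps its last pose, push and grip.
It fails at once if a bystander is knocked over or shifted: loose things by more than 30 mm, the blue-capped tubes by more than 15 mm, or a tube or jar tipped over beyond 0.4 rad (distance of any of tube_blue1, tube_blue2 from where it was at the start of the episode above 0.015 m or distance of any of timer, jar1, jar2 from where it was at the start of the episode above 0.03 m or angle between any of tube_blue1, tube_blue2, jar1, jar2's own z axis and vertical above 0.4 rad).
It also fails if it takes over 64 s, if anything falls off the work surface, if the arm or the gripper's body presses on something with over 40 N, if the wrist force passes 120 N, or if a joint passes its speed limit or range.

## Working session

There is one attempt and no reset: what is moved stays moved. The work goes in short steps, Python scripts to look and compute and a shell command to move; the robot and the scene stay as the last step left them, time stands still between calls to the robot, and variables do not carry over. Pictures are saved under pics/ and viewed, about 8 in all and at most 12, crops included, and the job is handed in when it is done.

```bash
mkdir -p pics; ls
cat > h.py <<'E'
import numpy as np, cv2
from scipy.spatial.transform import Rotation as R
from bench import ctrl
def snap(n,f):
    im=ctrl.get_image(n); cv2.imwrite(f'pics/{f}.png',im['color']); np.savez(f'pics/{f}.npz',**im); return im
def load(f): return dict(np.load(f'pics/{f}.npz'))
def cam(im):
    o=np.array(im['orientation']); 
    M=o if o.shape==(3,3) else R.from_euler('xyz',o,degrees=True).as_matrix()
    return M,np.array(im['origin']),np.array(im['intrinsics'])
def pt(im,u,v,z=None):
    M,o,K=cam(im); r=M@np.linalg.solve(K,[u,v,1.])
    if z is not None: return o+r*(z-o[2])/r[2]
    return o+r*im['depth'][int(v),int(u)]
def cloud(im):
    M,o,K=cam(im); h,w=im['depth'].shape; u,v=np.meshgrid(np.arange(w),np.arange(h))
    r=np.stack([u,v,np.ones_like(u)],-1)@np.linalg.inv(K).T@M.T
    return o+r*im['depth'][...,None]
def tool():
    s=ctrl.get_state(); return np.array(s['tcp_pos']),R.from_euler('xyz',s['tcp_rot'],degrees=True).as_matrix(),s
def to(p):
    t,M,s=tool(); return (M.T@(np.array(p)-t))*100
E
python3 - <<'E'
from h import *
s=ctrl.get_state(); print(s)
for n in('top','side','wrist'):
    im=snap(n,n+'0'); print(n,im['origin'],im['orientation'],im['intrinsics'].tolist() if n!='wrist' else '')
E
```

```text
pics
{'clock': 0.0, 'joints': array([59.94280805, 36.0578619 ,  2.20204861, 86.99450577, -1.5464927 ,
       57.08266318, -1.14751505]), 'qd': array([-0.06738981, -0.03160835,  0.00951145, -0.0012166 ,  0.09121137,
       -0.04713264, -0.03949962]), 'joint_efforts': array([-7.61453284e-04, -5.49728358e+01,  1.14333194e+00, -1.86630481e+01,
       -5.21727302e-02,  2.35558301e-02,  1.73285371e-04]), 'tcp_pos': array([ 0.28762212, -0.58221514,  0.22337418]), 'tcp_rot': array([-179.23086325,   89.89463326,  117.05538611]), 'contact_force': array([-0.167313  ,  0.72561724,  0.22092916]), 'wrist_torque': array([-0.03571333, -0.00920671, -0.03012151]), 'opening': 0.9997363489654703}
top [ 0.45883395 -0.02380663  0.97787799] [-170.78989238    2.25244435  -91.14383321] [[382.8944809285512, 0.0, 275.0109290832888], [0.0, 382.8944809285512, 209.8339761743391], [0.0, 0.0, 1.0]]
side [ 0.48622529 -0.88898818  0.62785266] [-121.42584597   -0.3960132    -6.31044554] [[446.2237874785226, 0.0, 283.4594204778425], [0.0, 446.2237874785226, 208.38894324773693], [0.0, 0.0, 1.0]]
wrist [ 0.3521567  -0.55026121  0.38404331] [ 1.65588474e+02  8.96789681e-02 -6.36889608e+01]
```

View pics/top0.png

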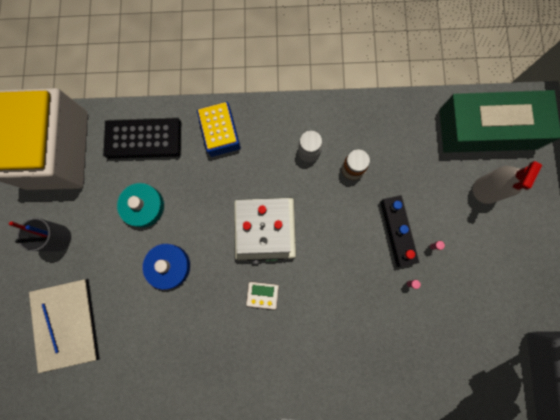

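View pics/side0.png

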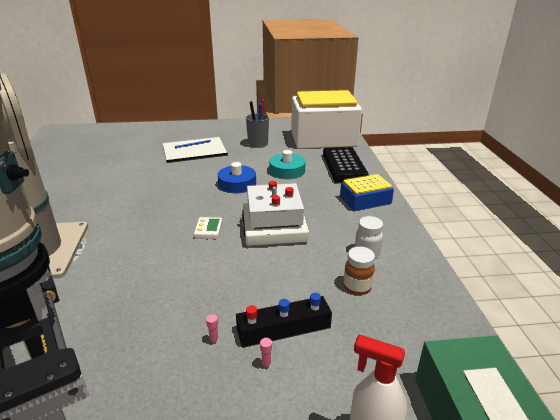

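The top picture shows the red tube at (410,255), its blue neighbours at (404,230) and (397,205), pink decoys at (440,245) and (416,285), the pin at about (263,226) and the empty hole at (263,240). The cover knob is at (161,267) and the turquoise decoy at (140,204).

Run:
```python
from h import *
def run(n):
    im=load(n); P=cloud(im); hsv=cv2.cvtColor(im['color'],cv2.COLOR_BGR2HSV)
    def blobs(mask,lab,zr):
        mask=mask&(P[...,2]>zr[0])&(P[...,2]<zr[1])&(P[...,0]<0.9)
        k,L,st,c=cv2.connectedComponentsWithStats(mask.astype(np.uint8))
        for i in range(1,k):
            if st[i,4]>12:
                q=P[L==i]; top=q[q[:,2]>np.percentile(q[:,2],90)-.004]
                print(n,lab,c[i].round(1),st[i,4],'top mid',((top.max(0)+top.min(0))/2).round(4),'zmax',q[:,2].max().round(4))
    H,S,V=[hsv[...,i].astype(int) for i in range(3)]
    blobs(((H<6)|(H>174))&(S>190)&(V>80),'red',(.04,.16))
    blobs((H>105)&(H<125)&(S>150),'blue',(.02,.09))
    blobs((S<60)&(V>110),'white',(.055,.08))
for n in('top0','side0'): run(n)
im=load('top0')
print(pt(im,263,240),pt(im,263,240,.094),pt(im,263,226),pt(im,161,267,.066))
print('tool', tool()[1].round(3).tolist())
c=cv2.resize(im['color'][185:275,220:310],(600,600),interpolation=cv2.INTER_CUBIC)
cv2.imwrite('pics/mix.png',c)
```

```text
top0 red [261.6 209.7] 36 top mid [0.6022 0.0384 0.1157] zmax 0.1194
top0 red [277.6 224.5] 36 top mid [0.5669 0.0023 0.1141] zmax 0.116
top0 red [246.5 225.7] 37 top mid [0.5663 0.0732 0.1146] zmax 0.1176
top0 red [410.1 253.8] 65 top mid [ 0.4958 -0.3063  0.0668] zmax 0.0703
top0 blue [223.8 148.1] 167 top mid [0.7822 0.14   0.0484] zmax 0.0519
top0 blue [397.  204.7] 63 top mid [ 0.613  -0.2841  0.0659] zmax 0.0685
top0 blue [403.4 229.1] 73 top mid [ 0.5547 -0.2949  0.0665] zmax 0.0694
top0 blue [166.  266.1] 1433 top mid [0.4799 0.2844 0.0378] zmax 0.0417
top0 white [133.8 201.7] 109 top mid [0.6373 0.3565 0.0667] zmax 0.0697
top0 white [271.5 252. ] 16 top mid [0.5061 0.0341 0.0772] zmax 0.0784
top0 white [160.7 265.4] 121 top mid [0.4801 0.2856 0.067 ] zmax 0.0706
side0 red [262.1 104.5] 23 top mid [0.58   0.5896 0.153 ] zmax 0.1561
side0 red [271.8 184. ] 42 top mid [0.5687 0.0708 0.1126] zmax 0.1148
side0 red [289.  191.1] 54 top mid [0.6051 0.0356 0.1129] zmax 0.1148
side0 red [275.3 199.3] 58 top mid [ 5.692e-01 -5.000e-04  1.127e-01] zmax 0.1149
side0 red [251.3 312. ] 11
[... 590 characters left out ...]
 mid [-0.7161  2.2268  0.0767] zmax 0.0799
side0 white [324.8 129. ] 460 top mid [0.7949 0.5666 0.0768] zmax 0.0799
side0 white [286.9 153. ] 53 top mid [0.6389 0.3558 0.0646] zmax 0.0672
side0 white [236.  165.4] 67 top mid [0.4807 0.2839 0.0652] zmax 0.0675
side0 white [276.8 219.5] 498 top mid [ 0.5698 -0.0254  0.077 ] zmax 0.08
side0 white [373.2 235. ] 157 top mid [ 0.7805 -0.103   0.0764] zmax 0.0796
side0 white [365.7 264.6] 59 top mid [ 0.7296 -0.2129  0.0776] zmax 0.0799
[0.53648355 0.04020118 0.05207109] [0.53296687 0.03730233 0.094     ] [0.56315869 0.03545377 0.11385624] [0.47656018 0.28390161 0.066     ]
tool [[-0.001, 0.897, 0.443], [0.001, 0.443, -0.897], [-1.0, -0.0, -0.001]]
```

View pics/mix.png

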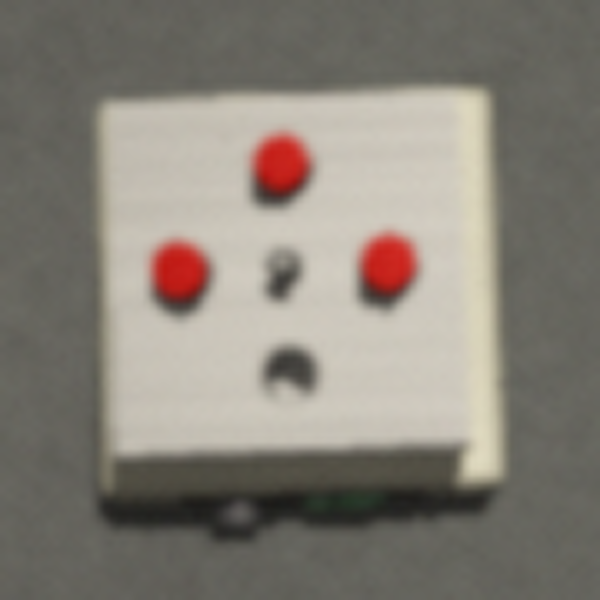

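```bash
python3 -c "
from h import *
print(to([.496,-.308,.170]).round(2))"
```

```text
[  5.38  30.83 -15.37]
```

```bash
python3 -m inch '[[[0,4,-2,4,0,0,0.2],[1,8,-4,8,0,0,0.4],[2,12,-6,12,0,0,0.45],[3,16,-8,16,0,0,0.45],[4,20,-10,20,0,0,0.45],[4.7,24,-12,24,0,0,0.45],[5,27.5,-13.7,26.3,0,0,0.45],[5.4,30,-15,26.3,0,0,0.45],[5.4,30.8,-15.4,26.3,0,0,0.45],[5.4,30.8,-15.4,26.3,0,0,0.45],[5.4,30.8,-15.4,26.3,0,0,0.45],[5.4,30.8,-15.4,26.3,0,0,0.45]]]'
python3 - <<'E'
from h import *
t,M,s=tool(); print(t,s['tcp_rot'],s['contact_force'])
im=snap('wrist','w1'); print(im['origin'])
def proj(im,p):
    M,o,K=cam(im); q=K@(M.T@(np.array(p)-o)); return q[:2]/q[2]
print(proj(im,[.496,-.308,.066]))
E
```

```text
clock: 1.35
tcp_pos: [0.4944, -0.3107, 0.1706]
tcp_rot: [-15.1, 89.9, -105.3]
contact_force: [-0.3, -0.7, 0.8]
opening: 0.55
[ 0.49441517 -0.31066704  0.17057478] [ -15.06650606   89.92445917 -105.27823867] [-0.27620388 -0.73062609  0.76466074]
[ 0.56629267 -0.31040426  0.33111936]
[277.08432222 208.58450955]
```

View pics/w1.png

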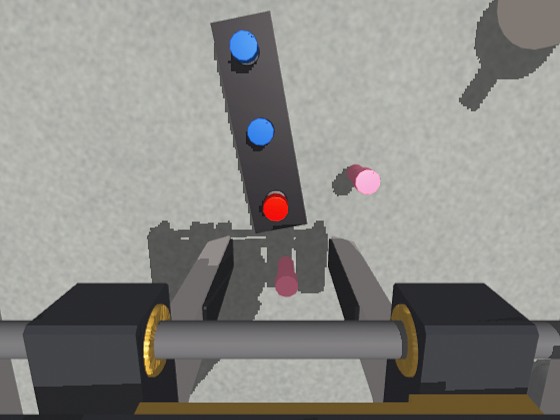

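The red cap is at (275,208) in the wrist view. The rack runs away along +x, and the pink decoys are clear of the jaw path.

Run:
```python
from h import *
im=load('w1'); hsv=cv2.cvtColor(im['color'],cv2.COLOR_BGR2HSV)
P=cloud(im);m=((hsv[...,0]<5)|(hsv[...,0]>176))&(hsv[...,1]>200)&(P[...,2]>.060)
v,u=np.nonzero(m[190:225,255:295]);u=u+255;v=v+190
cu,cv_=(u.max()+u.min())/2,(v.max()+v.min())/2
print(cu,cv_,len(u),pt(im,cu,cv_,.066),P[int(cv_),int(cu)])
p=pt(im,cu,cv_,.066); p[2]=.069; print(to(p).round(2), tool()[0])
```

```text
275.0 207.0 501 [ 0.49728371 -0.30638252  0.066     ] [ 0.49711905 -0.30637293  0.06536741]
[10.15  0.28 -0.42] [ 0.49453332 -0.31044334  0.17054936]
```

```bash
python3 -m inch '[[[2,0.3,-0.4,0,0,0,0.45],[5,0.3,-0.4,0,0,0,0.45],[8,0.3,-0.4,0,0,0,0.45],[9.5,0.3,-0.4,0,0,0,0.45],[10.1,0.3,-0.4,0,0,0,0.45],[10.1,0.3,-0.4,0,0,0,0.45],[10.1,0.3,-0.4,0,0,0,0.45],[10.1,0.3,-0.4,0,0,0,0.45],[10.1,0.3,-0.4,0,0,0,1],[10.1,0.3,-0.4,0,0,0,1],[10.1,0.3,-0.4,0,0,0,1],[10.1,0.3,-0.4,0,0,0,1],[10.1,0.3,-0.4,0,0,0,1],[10.1,0.3,-0.4,0,0,0,1],[10.1,0.3,-0.4,0,0,0,1],[10.1,0.3,-0.4,0,0,0,1]]]' 15
```

```text
clock: 3.0
tcp_pos: [0.499, -0.305, 0.0695]
tcp_rot: [33.1, 89.9, -56.9]
contact_force: [0.7, -2.5, 1.5]
opening: 0.207
```

```bash
python3 -m inch '[[[-2,0,0,0,0,0,1],[-5,0,0,0,0,0,1],[-9,0,0,0,0,0,1],[-13,0,0,0,0,0,1],[-15,0,0,0,0,0,1],[-15,0,0,0,0,0,1],[-15,0,0,0,0,0,1]]]'; python3 -c "
from h import *
print(to([.5315,.037,.22]).round(2),tool()[1].round(3))"
```

```text
clock: 3.7
tcp_pos: [0.4985, -0.3035, 0.2188]
tcp_rot: [-148.4, 89.9, 121.6]
contact_force: [-1.2, -0.0, -0.1]
opening: 0.207
[ -0.09   3.31 -34.04] [[-0.001  1.     0.   ]
 [ 0.001  0.    -1.   ]
 [-1.    -0.001 -0.001]]
```

```bash
python3 -m inch '[[[0,0.3,-3,0,0,0,1],[0,0.8,-7,0,0,0,1],[0,1.2,-11,0,0,0,1],[0,1.6,-15,0,0,0,1],[0,2,-19,0,0,0,1],[0,2.4,-23,0,0,0,1],[0,2.8,-27,0,0,0,1],[0,3,-31,0,0,0,1],[0,3.3,-33,0,0,0,1],[0,3.3,-34,0,0,0,1],[0,3.3,-34,0,0,0,1],[0,3.3,-34,0,0,0,1],[0,3.3,-34,0,0,0,1],[0,3.3,-34,0,0,0,1],[0,3.3,-34,0,0,0,1]]]'
python3 - <<'E'
from h import *
print(tool()[0],tool()[2]['tcp_rot'])
im=snap('wrist','w2'); snap('side','s2')
M,o,K=cam(im)
def proj(p):
    q=K@(M.T@(np.array(p)-o)); return (q[:2]/q[2]).round(1)
print('pin',proj([.567,.037,.12]),'place',proj([.531,.037,.094]))
a=cv2.resize(load('s2')['color'][110:250,180:370],None,fx=3,fy=3,interpolation=cv2.INTER_CUBIC)
cv2.imwrite('pics/s2c.png',a)
E
```

```text
clock: 5.2
tcp_pos: [0.5319, 0.0347, 0.2194]
tcp_rot: [38.6, 90.0, -51.5]
contact_force: [-0.5, 0.1, 0.4]
opening: 0.21
[0.5319404  0.03468097 0.21936741] [ 38.59695226  89.98576007 -51.51294591]
pin [277.5 166.9] place [277.9 205.2]
```

View pics/w2.png

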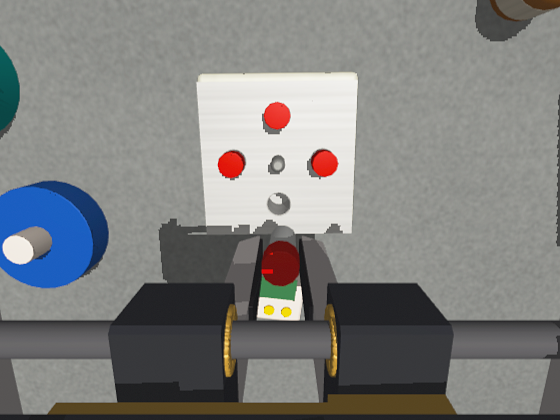

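View pics/s2c.png

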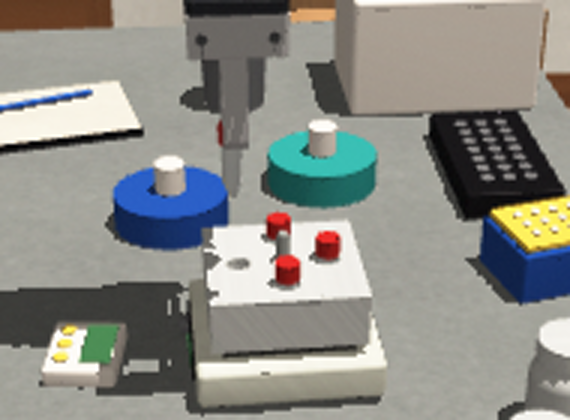

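The wrist view shows the hole at (279,203), the pin at (278,163), caps at (231,164), (323,163) and (277,116), and the held cap at (281,263). The side crop shows the tube hanging upright.

Run:
```python
from h import *
im=load('w2'); P=cloud(im); hsv=cv2.cvtColor(im['color'],cv2.COLOR_BGR2HSV); bgr=im['color'].astype(int)
m=((hsv[...,0]<6)|(hsv[...,0]>174))&(hsv[...,1]>180)
k,L,st,c=cv2.connectedComponentsWithStats(m.astype(np.uint8))
for i in range(1,k):
    if st[i,4]>80:
        u=st[i,0]+(st[i,2]-1)/2; v=st[i,1]+(st[i,3]-1)/2
        z=np.percentile(P[L==i][:,2],80); q=P[L==i]; top=q[abs(q[:,2]-z)<.003]
        print(st[i].tolist(),z.round(4),((top.max(0)+top.min(0))/2).round(4),top.shape, (q.min(0)).round(3))
# hole rim: points on block top around hole
b=P[...,2]; h=(b<.088); h[:185]=0;h[220:]=0;h[:,:262]=0;h[:,296:]=0
v,u=np.nonzero(h); print('hole deep',u.min(),u.max(),v.min(),v.max())
print(pt(im,279,203,.094),'pin',pt(im,278,162,.12),P[163,278],'block z',P[205,235])
a=cv2.resize(im['color'][80:300,200:360],None,fx=2.7,fy=2.7,interpolation=cv2.INTER_CUBIC); cv2.imwrite('pics/w2c.png',a)
```

```text
[264, 103, 26, 26, 533] 0.1146 [0.6039 0.0376 0.1139] (525, 3) [0.594 0.028 0.093]
[218, 151, 27, 27, 540] 0.1147 [0.5679 0.0728 0.114 ] (509, 3) [0.555 0.035 0.094]
[311, 150, 27, 27, 535] 0.1145 [0.5688 0.0015 0.114 ] (497, 3) [ 0.559 -0.008  0.102]
[261, 241, 39, 45, 1359] 0.2162 [0.5293 0.0351 0.2155] (1112, 3) [0.519 0.025 0.202]
hole deep 268 289 193 212
[0.53292197 0.036047   0.094     ] pin [0.57061283 0.03660672 0.12      ] [0.5699589  0.03660469 0.12066462] block z [0.53124005 0.07298809 0.09395936]
```

View pics/w2c.png

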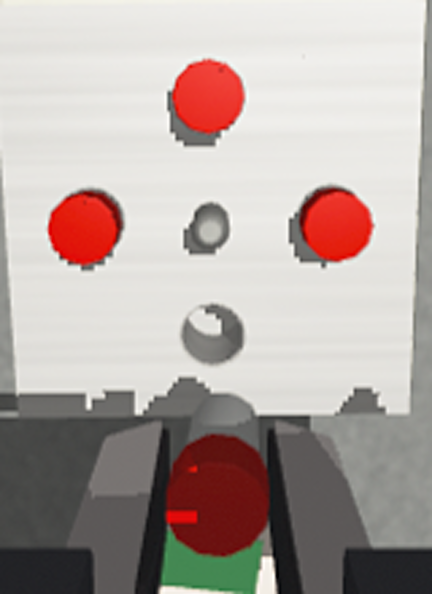

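Run:
```python
from h import *
im=load('w2'); P=cloud(im)
Q=P[225:250,255:300].reshape(-1,3)
for a in np.arange(.15,.205,.006):
    q=Q[(Q[:,2]>a)&(Q[:,2]<a+.006)&(abs(Q[:,1]-.036)<.011)&(Q[:,0]<.548)]
    if len(q)>3:
        r=np.c_[2*q[:,:2],np.ones(len(q))]; s=np.linalg.lstsq(r,(q[:,:2]**2).sum(1),rcond=None)[0]
        print(a.round(3),len(q),'fit c',s[:2].round(4),'r',np.sqrt(max(0,s[2]+s[0]**2+s[1]**2)).round(4),'xmax',q[:,0].max().round(4),'y',q[:,1].min().round(4),q[:,1].max().round(4))
im=load('s2'); P=cloud(im)
print(cam(im)[1]); 
Q=P[110:190,230:280].reshape(-1,3); 
for a in np.arange(.15,.21,.006):
    q=Q[(Q[:,2]>a)&(Q[:,2]<a+.006)&(abs(Q[:,1]-.03)<.03)]
    if len(q)>3: print('side',a.round(3),len(q),q.min(0).round(4),q.max(0).round(4))
```

```text
0.162 7 fit c [0.5292 0.0334] r 0.0078 xmax 0.5369 y 0.0288 0.0402
0.168 68 fit c [0.5295 0.0334] r 0.0077 xmax 0.5375 y 0.0257 0.0408
0.174 75 fit c [0.5294 0.0337] r 0.0078 xmax 0.5374 y 0.0259 0.0412
0.18 82 fit c [0.5295 0.0339] r 0.0077 xmax 0.5375 y 0.0262 0.0411
0.186 91 fit c [0.5294 0.0341] r 0.0077 xmax 0.5374 y 0.0264 0.0415
0.192 35 fit c [0.53   0.0342] r 0.0071 xmax 0.5375 y 0.0278 0.0391
0.198 79 fit c [0.5378 0.0368] r 0.0065 xmax 0.5416 y 0.025 0.047
0.204 149 fit c [0.5407 0.0363] r 0.0068 xmax 0.5418 y 0.025 0.047
[ 0.48622529 -0.88898818  0.62785266]
side 0.156 7 [0.5254 0.0276 0.1563] [0.532  0.0324 0.1608]
side 0.162 11 [0.5232 0.0246 0.163 ] [0.537  0.0324 0.1667]
side 0.168 16 [0.5232 0.0239 0.1681] [0.537  0.0317 0.174 ]
side 0.174 17 [0.5233 0.0227 0.1743] [0.5369 0.0295 0.1794]
side 0.18 19 [0.5234 0.0238 0.1805] [0.5373 0.0314 0.1859]
side 0.186 15 [0.5236 0.0245 0.1869] [0.5375 0.0318 0.1915]
side 0.192 15 [0.5238 0.0227 0.1921] [0.5374 0.0303 0.197 ]
side 0.198 11 [0.5219 0.0179 0.1986] [0.5415 0.0328 0.203 ]
side 0.204 16 [0.522  0.0113 0.204 ] [0.5413 0.0318 0.2099]
```

```bash
python3 -m inch '[[[1,0.31,-0.26,0,0,0,1],[3,0.31,-0.26,0,0,0,1],[5,0.31,-0.26,0,0,0,1],[5.8,0.31,-0.26,0,0,0,1],[6.2,0.31,-0.26,0,0,0,1],[6.6,0.31,-0.26,0,0,0,1],[7,0.31,-0.26,0,0,0,1],[7,0.31,-0.26,0,0,0,1],[7,0.31,-0.26,0,0,0,1]]]'
```

```text
clock: 6.2
tcp_pos: [0.5353, 0.0383, 0.1496]
tcp_rot: [99.3, 90.0, 9.3]
contact_force: [-1.3, -0.1, 0.2]
opening: 0.209
```

```bash
python3 -c "
from h import *
im=snap('wrist','w3');P=cloud(im)
print(tool()[0],tool()[2]['contact_force'])
Q=P[225:250,255:300].reshape(-1,3)
for a in (.098,.104,.110,.116,.122,.128,.134):
    q=Q[(Q[:,2]>a)&(Q[:,2]<a+.006)&(abs(Q[:,1]-.036)<.011)&(Q[:,0]<.548)]
    if len(q)>8:
        r=np.c_[2*q[:,:2],np.ones(len(q))]; s=np.linalg.lstsq(r,(q[:,:2]**2).sum(1),rcond=None)[0]; print(a,len(q),s[:2])
"
```

```text
[0.53536474 0.03829149 0.14970586] [-0.0316186  -0.25250475 -0.03279108]
0.098 68 [0.53285688 0.0370277 ]
0.104 80 [0.53280696 0.03732455]
0.11 82 [0.5327892  0.03752542]
0.116 87 [0.53273384 0.03773854]
0.122 41 [0.53272793 0.03792458]
0.128 59 [0.53458036 0.03762564]
0.134 124 [0.53416777 0.03722446]
```

```bash
python3 -m inch '[[[0.4,0,0.06,0,0,0,1],[0.8,0,0.06,0,0,0,1],[1.2,0,0.06,0,0,0,1],[1.6,0,0.06,0,0,0,1],[2,0,0.06,0,0,0,1],[2.4,0,0.06,0,0,0,1],[2.7,0,0.06,0,0,0,1],[3.0,0,0.06,0,0,0,1],[3.0,0,0.06,0,0,0,1],[3.0,0,0.06,0,0,0,1]]]'
```

```text
clock: 7.25
tcp_pos: [0.535, 0.0377, 0.1193]
tcp_rot: [-95.0, 90.0, 175.0]
contact_force: [-0.3, -0.5, -0.3]
opening: 0.206
```

```bash
python3 -m inch '[[[0.1,0,0,0,0,0,1],[0.1,0,0,0,0,0,1],[0.1,0,0,0,0,0,0.7],[0.1,0,0,0,0,0,0.65],[0.1,0,0,0,0,0,0.65],[0.1,0,0,0,0,0,0.65],[-1,0,0,0,0,0,0.65],[-3,0,0,0,0,0,0.65],[-6,0,0,0,0,0,0.6],[-10,0,0,0,0,0,0.5],[-10,0,0,0,0,0,0.4],[-10,0,0,0,0,0,0.4],[-10,0,0,0,0,0,0.4]]]'
python3 - <<'E'
from h import *
print(tool()[0])
im=snap('wrist','w4'); P=cloud(im); hsv=cv2.cvtColor(im['color'],cv2.COLOR_BGR2HSV)
m=((hsv[...,0]<6)|(hsv[...,0]>174))&(hsv[...,1]>180)
k,L,st,c=cv2.connectedComponentsWithStats(m.astype(np.uint8))
for i in range(1,k):
    if st[i,4]>80:
        q=P[L==i]; z=np.percentile(q[:,2],80); top=q[abs(q[:,2]-z)<.003]
        print(st[i].tolist(),z.round(4),((top.max(0)+top.min(0))/2).round(4),len(top))
# cover knob from known estimates
print('to knob', to([.480,.2845,.22]).round(2))
E
```

```text
clock: 8.55
tcp_pos: [0.5343, 0.0377, 0.2188]
tcp_rot: [-87.4, 89.9, -177.4]
contact_force: [-0.3, 0.1, 0.1]
opening: 0.601
[0.53426802 0.03769431 0.21879378]
[268, 106, 26, 26, 527] 0.1145 [0.6039 0.0379 0.114 ] 524
[315, 153, 27, 27, 538] 0.1146 [0.5689 0.0015 0.1138] 501
[222, 154, 26, 27, 538] 0.1146 [0.5683 0.0729 0.1139] 509
[272, 197, 24, 27, 510] 0.1145 [0.533  0.0355 0.1141] 463
to knob [ -0.15  -5.42 -24.68]
```

The tube is seated: its cap top reads 0.1145, the same as the three fixed ones. Next is the cover.

```bash
python3 -m inch '[[[0,-1,-3,0,0,0,0.4],[0,-2,-7,0,0,0,0.4],[0,-3,-11,0,0,0,0.4],[0,-4,-15,0,0,0,0.4],[0,-5,-19,0,0,0,0.4],[1,-5.4,-22,0,0,0,0.4],[3,-5.4,-24,0,0,0,0.4],[5,-5.4,-24.7,0,0,0,0.4],[5,-5.4,-24.7,0,0,0,0.4],[5,-5.4,-24.7,0,0,0,0.4],[5,-5.4,-24.7,0,0,0,0.4]]]'
python3 - <<'E'
from h import *
print(tool()[0])
im=snap('wrist','w5'); P=cloud(im); hsv=cv2.cvtColor(im['color'],cv2.COLOR_BGR2HSV)
m=(hsv[...,1]<60)&(hsv[...,2]>90)&(P[...,2]>.060)&(P[...,2]<.072)
k,L,st,c=cv2.connectedComponentsWithStats(m.astype(np.uint8))
for i in range(1,k):
    if st[i,4]>80:
        q=P[L==i]; z=np.percentile(q[:,2],80); top=q[abs(q[:,2]-z)<.003]; p=(top.max(0)+top.min(0))/2
        print(st[i].tolist(),z.round(4),top.min(0).round(4),top.max(0).round(4),p.round(4),to([p[0],p[1],.058]).round(2))
E
```

```text
clock: 9.7
tcp_pos: [0.4817, 0.2837, 0.1698]
tcp_rot: [66.1, 90.0, -24.0]
contact_force: [0.7, -0.6, 0.1]
opening: 0.603
[0.48171481 0.28370042 0.16981163]
[155, 0, 38, 13, 356] 0.0664 [0.6233 0.3448 0.0634] [0.6299 0.3687 0.0674] [0.6266 0.3567 0.0654] [11.23 14.44 -7.31]
[518, 0, 42, 182, 2085] 0.0698 [0.5061 0.0972 0.0668] [0.6286 0.1012 0.072 ] [0.5674 0.0992 0.0694] [11.22  8.57 18.46]
[260, 192, 37, 38, 1093] 0.0664 [0.4664 0.2716 0.0635] [0.4957 0.2999 0.0678] [0.4811 0.2858 0.0657] [11.21 -0.09 -0.19]
```

View pics/w5.png

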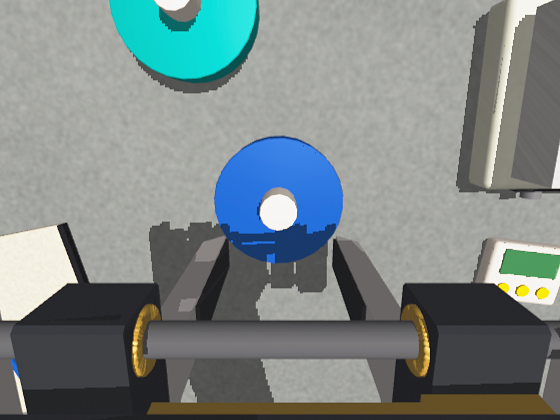

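The blue cover is centred at (278,200) with its knob top at (278,211), between the fingers. I'll descend and grip.

```bash
python3 -m inch '[[[2,-0.1,-0.2,0,0,0,0.4],[5,-0.1,-0.2,0,0,0,0.4],[8,-0.1,-0.2,0,0,0,0.4],[10,-0.1,-0.2,0,0,0,0.4],[11,-0.1,-0.2,0,0,0,0.4],[11.1,-0.1,-0.2,0,0,0,0.4],[11.1,-0.1,-0.2,0,0,0,0.4],[11.1,-0.1,-0.2,0,0,0,0.4],[11.1,-0.1,-0.2,0,0,0,1],[11.1,-0.1,-0.2,0,0,0,1],[11.1,-0.1,-0.2,0,0,0,1],[11.1,-0.1,-0.2,0,0,0,1],[11.1,-0.1,-0.2,0,0,0,1],[11.1,-0.1,-0.2,0,0,0,1],[11.1,-0.1,-0.2,0,0,0,1]]]' 40
```

```text
clock: 11.25
tcp_pos: [0.4802, 0.2865, 0.0585]
tcp_rot: [50.3, 90.0, -39.7]
contact_force: [-1.2, -1.4, 4.8]
opening: 0.31
```

```bash
python3 -m inch '[[[-1,0,0,0,0,0,1],[-4,0,0,0,0,0,1],[-8,0,0,0,0,0,1],[-12,0,0,0,0,0,1],[-15,0,0,0,0,0,1],[-16,1,3,0,0,0,1],[-16,2,6,0,0,0,1],[-16,3.5,10,0,0,0,1],[-16,5,14,0,0,0,1],[-16,6.5,18,0,0,0,1],[-16,7.8,22,0,0,0,1],[-16,8.5,24,0,0,0,1],[-16,8.75,24.8,0,0,0,1],[-16,8.75,24.8,0,0,0,1],[-16,8.75,24.8,0,0,0,1],[-16,8.75,24.8,0,0,0,1]]]'
python3 - <<'E'
from h import *
print(tool()[0],tool()[2]['contact_force'])
im=snap('wrist','w6'); P=cloud(im); snap('side','s6'); t6=snap('top','t6')
hsv=cv2.cvtColor(im['color'],cv2.COLOR_BGR2HSV)
m=(hsv[...,0]>100)&(hsv[...,0]<128)&(hsv[...,1]>120)&(P[...,2]>.165)&(P[...,2]<.21)
q=P[m]; print(len(q),np.median(q,0).round(4),q.min(0).round(4),q.max(0).round(4))
A=np.c_[q[:,:2]-q[:,:2].mean(0),np.ones(len(q))]; print('plane',np.linalg.lstsq(A,q[:,2],rcond=None)[0])
# outline circle: rim of the top face by contour fit
k,L,st,c=cv2.connectedComponentsWithStats(m.astype(np.uint8)); print(st[1:][st[1:,4]>50].tolist())
q=q[abs(q[:,2]-np.median(q[:,2]))<.005]; (x,y),r=cv2.minEnclosingCircle((q[:,:2]*1000).astype(np.float32)); print('circle',x,y,r)
E
```

```text
clock: 12.85
tcp_pos: [0.567, 0.0411, 0.2182]
tcp_rot: [-156.0, 89.9, 114.2]
contact_force: [0.2, 0.8, -2.5]
opening: 0.313
[0.5670176  0.04107025 0.21822234] [ 0.18853261  0.78897904 -2.49446784]
18850 [0.5879 0.0416 0.1957] [ 0.5228 -0.0138  0.1715] [0.6234 0.0965 0.2088]
plane [-0.01138838  0.00134038  0.19554628]
[[181, 144, 200, 138, 17090], [245, 282, 72, 38, 1760]]
circle 567.7898559570312 41.558982849121094 55.76050567626953
```

View pics/w6.png

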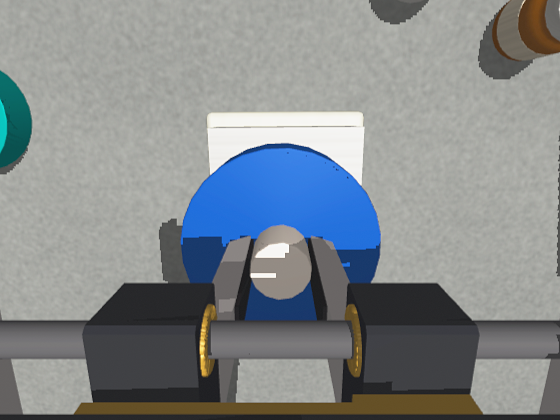

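```bash
python3 -m inch '[[[1,0.05,0.3,0,0,0,1],[2,0.05,0.45,0,0,0,1],[3,0.05,0.45,0,0,0,1],[3,0.05,0.45,0,0,0,1],[3,0.05,0.45,0,0,0,1],[3,0.05,0.45,0,0,0,1],[3,0.05,0.45,0,0,0,1]]]'
cat > cv.py <<'E'
from h import *
import sys
print(tool()[0],tool()[2]['contact_force'])
im=snap('wrist',sys.argv[1]); P=cloud(im); hsv=cv2.cvtColor(im['color'],cv2.COLOR_BGR2HSV)
T=tool()[0]; b=(hsv[...,0]>100)&(hsv[...,0]<128)&(hsv[...,1]>120)&(np.hypot(P[...,0]-T[0],P[...,1]-T[1])<.065)
z=np.median(P[b][:,2]); q=P[b&(abs(P[...,2]-z)<.004)]
print('origin z',z-.036,'circle',cv2.minEnclosingCircle((q[:,:2]*1000).astype(np.float32)))
A=np.c_[q[:,:2]-q[:,:2].mean(0),np.ones(len(q))]; print('plane',np.linalg.lstsq(A,q[:,2],rcond=None)[0])
E
python3 cv.py w7
```

```text
clock: 13.7
tcp_pos: [0.5684, 0.0342, 0.1887]
tcp_rot: [98.3, 89.9, 8.3]
contact_force: [0.9, 0.9, -1.8]
opening: 0.313
[0.56837356 0.03422395 0.1886682 ] [ 0.91993101  0.85391926 -1.78135693]
origin z 0.13016845744803962 circle ((569.3360595703125, 34.655723571777344), 55.68953323364258)
plane [-0.00023525  0.00021237  0.16616473]
```

```bash
python3 -m inch '[[[0,-0.05,-0.2,0,0,0,1],[0,-0.05,-0.2,0,0,0,1],[0,-0.05,-0.2,0,0,0,1],[0,-0.05,-0.2,0,0,0,1]]]'; python3 cv.py w8
```

```text
clock: 14.15
tcp_pos: [0.5675, 0.0362, 0.1883]
tcp_rot: [66.5, 90.0, -23.5]
contact_force: [-0.3, -0.7, -1.8]
opening: 0.315
[0.56753446 0.03618746 0.18832073] [-0.26072817 -0.72693495 -1.82289188]
origin z 0.12983359119164328 circle ((568.488525390625, 36.44316482543945), 55.53583526611328)
plane [-0.00076255  0.00052917  0.16582979]
```

Centred to within 1 mm, so I'll lower it onto the pin.

```bash
python3 -m inch '[[[0.4,0,0,0,0,0,1],[0.8,0,0,0,0,0,1],[1.1,0,0,0,0,0,1],[1.4,0,0,0,0,0,1],[1.7,0,0,0,0,0,1],[2,0,0,0,0,0,1],[2,0,0,0,0,0,1]]]'
```

```text
clock: 14.9
tcp_pos: [0.5672, 0.0361, 0.1678]
tcp_rot: [-82.4, 89.9, -172.4]
contact_force: [1.0, 1.0, -2.6]
opening: 0.315
```

```bash
python3 -m inch '[[[0.3,0,0,0,0,0,1],[0.6,0,0,0,0,0,1],[0.9,0,0,0,0,0,1],[1.2,0,0,0,0,0,1],[1.4,0,0,0,0,0,1],[1.6,0,0,0,0,0,1],[1.6,0,0,0,0,0,1],[1.6,0,0,0,0,0,1],[1.6,0,0,0,0,0,1]]]'; python3 cv.py w9
```

```text
clock: 15.8
tcp_pos: [0.5676, 0.0362, 0.1526]
tcp_rot: [101.7, 90.0, 11.7]
contact_force: [-1.3, 0.3, 1.8]
opening: 0.314
[0.56759577 0.03616281 0.15255344] [-1.28018003  0.27101046  1.82821053]
origin z 0.09405391149931713 circle ((568.6502075195312, 36.6886100769043), 55.58516311645508)
plane [-0.00117591 -0.00013624  0.1300522 ]
```

The cover is seated (origin 0.094, level). Now I'll press.

```bash
python3 -m inch '[[[0.1,0,0,0,0,0,1],[0.2,0,0,0,0,0,1],[0.3,0,0,0,0,0,1],[0.4,0,0,0,0,0,1],[0.5,0,0,0,0,0,1],[0.6,0,0,0,0,0,1],[0.7,0,0,0,0,0,1],[0.75,0,0,0,0,0,1],[0.75,0,0,0,0,0,1],[0.75,0,0,0,0,0,1]]]'; python3 cv.py w10
```

```text
clock: 16.85
tcp_pos: [0.5676, 0.0362, 0.1461]
tcp_rot: [115.3, 90.0, 25.3]
contact_force: [-3.3, 1.5, 10.5]
opening: 0.315
[0.56764397 0.03621609 0.1460839 ] [-3.3245227   1.46237414 10.46733987]
origin z 0.0876105451053629 circle ((568.5173950195312, 36.554290771484375), 55.685848236083984)
plane [-9.59449314e-04 -5.97588316e-05  1.23617221e-01]
```

```bash
python3 -m inch '[[[0.05,0,0,0,0,0,1],[0.1,0,0,0,0,0,1],[0.1,0,0,0,0,0,1],[0.1,0,0,0,0,0,1],[0.1,0,0,0,0,0,1]]]'; python3 cv.py w11; python3 -c "
from h import *
s=snap('side','s11'); a=load('top0'); b=snap('top','t11')
d=np.abs(a['color'].astype(int)-b['color']).max(2)
for n,(u0,u1,v0,v1) in dict(timer=(246,280,282,310),jars=(297,372,128,182),blue=(390,412,196,240)).items(): print(n,d[v0:v1,u0:u1].mean())
cv2.imwrite('pics/s11c.png',cv2.resize(s['color'][110:350,180:420],None,fx=2.4,fy=2.4,interpolation=cv2.INTER_CUBIC))"
```

```text
clock: 17.4
tcp_pos: [0.5677, 0.0362, 0.1452]
tcp_rot: [115.1, 89.9, 25.1]
contact_force: [-4.4, 0.3, 11.6]
opening: 0.314
[0.56766373 0.03621189 0.14519618] [-4.36691399  0.34031183 11.57971989]
origin z 0.08672843666494884 circle ((568.4559936523438, 36.567420959472656), 55.660369873046875)
plane [-7.96294150e-04 -1.87919648e-06  1.22733230e-01]
timer 46.33508403361345
jars 3.76641975308642
blue 2.822314049586777
```

View pics/s11c.png

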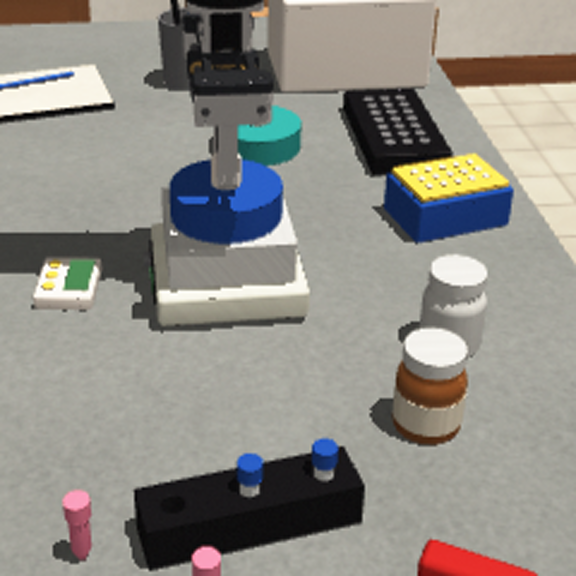

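The cover sits flat, the block is down about 7 mm, and the timer, jars and blue tubes stand where they were. The timer's difference in the top view is the arm covering it.

```bash
python3 -c "
from bench import ctrl
print(ctrl.sign_off())"
```

```text
the job is handed in; nothing more can be done
None
```

The red tube is in the empty place, the cover is over the pin, and I handed in at 17.4 s of robot time while still gripping the knob and pressing the block down. The hand-in gave no verdict.

- **Tube:** its cap top read 0.1145 m after release, the same as the three fixed tubes. It was about 1 mm from the hole axis in the last look before the cover hid it.
- **Cover:** it is level and about 0.5 mm from the pin axis. Its rim read 0.0941 m when it dropped on, against 0.094 m expected.
- **Press:** the rim now reads 0.0867 m, so the block is about 7.3 mm down, past the 5 mm it needs. The wrist reads about 11.6 N upward, with the grip set to 40 N.
- **Bystanders:** the jars and blue tubes hardly differ from the first top picture. The timer's patch of that comparison did differ strongly; I put this down to the arm and its shadow over it. The side picture shows the timer standing where it was, but I did not measure its position.

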